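# Unfasten the sample case and hold its lid half open

## Task

The colleague at the microscope wants to reach into the grey sample case: swing both hasps on its front right down off the lid's catches, and only then lift the lid by its black handle to 50 degrees open. The lid has no stay, so do not let it drop: finish while still holding it steady at 50 degrees, the hasps folded clear. Leave the dishes, jar, bottle and forceps around it where they are.

Things in the scene. Friction and masses are not known exactly. Their poses are not given: they have to be found in the camera images.
- case: grey sample transport case with aluminium edges, heavy, stands firm; 190 mm (its x) by 290 mm (its y), 116 mm high with the lid shut; origin at the centre of its underside, z up. Its front (hasps, handle) is at -x, towards the robot; the lid's hinge is along its rear top edge at +x
- lid (a joint): angle of the lid, rad: 0 = shut, 0.873 = 50 degrees open, at most 1.9. It weighs about 0.5 kg, turns freely and falls shut from any angle below about 85 degrees. The lid is a shallow cover 30 mm deep
- lid_hinge (a point): middle of the lid's hinge line, which runs along the case's y axis at 86 mm above the table, 95 mm behind the case's centre
- lid_grip (a point): where to grip the lid's handle, a stiff black tongue 28 mm wide (case y), 12 mm thick, jutting 40 mm from the middle of the lid's front: the point at mid-thickness, 26 mm out, 101 mm above the table when shut (216 mm in front of the hinge line, 15 mm above it); moves with the lid. Pinched across its width it pivots between the fingers as the lid turns
- hasp_left (a joint): angle of the hasp on the left (+y of the case) part of the case's front, rad: 0 = shut, upright over the lid's catch, locking the lid; 1.57 = folded out level towards the robot; 2.1 = its stop. Stiff: stays where it is left. Hinge line 55 mm above the table, 5 mm in front of the case's front. Swing it by its lip, out and down in an arc about the hinge line (2 N; pressing straight down jams). Strap 30 mm wide, 58 mm long
- hasp_left_lip (a point): centre of the top face of the left hasp's finger lip, which is 30 mm wide (case y) and 26 mm deep (case x); moves with the hasp. Shut, the lip juts level towards the robot, this point 113 mm above the table, 23 mm in front of the case's front face and 95 mm to the left (+y) of the case's middle
- hasp_right (a joint): angle of the hasp on the right (-y of the case) part of the case's front, rad: values as for the left one
- hasp_right_lip (a point): centre of the top face of the right hasp's finger lip, which is 30 mm wide (case y) and 26 mm deep (case x); moves with the hasp. Shut, the lip juts level towards the robot, this point 113 mm above the table, 23 mm in front of the case's front face and 95 mm to the right (-y) of the case's middle
- dish_red_mid (a point): 90 mm petri dish, 15 mm high, red-brown medium; its centre half-way up. Loose, to be left alone
- dish_green_mid (a point): 90 mm petri dish, 15 mm high, green medium; its centre half-way up. Loose, to be left alone
- dish_dark_mid (a point): 90 mm black dish, 15 mm high; its centre half-way up. Loose, to be left alone
- forceps_mid (a point): steel forceps, 140 mm long, lying flat; its centre half-way up. Loose, to be left alone
- jar_mid (a point): specimen jar, diameter 60, 75 mm high, white cap, beside the case; its centre half-way up. Loose, to be left alone
- bottle_mid (a point): amber reagent bottle, diameter 62, 165 mm high, red cap; its centre half-way up. Loose, to be left alone

How it is judged:
By the outcome, as a careful person would: the job done as asked, in the order asked, and still so for the second after the job is handed in, while the arm keeps its last pose, push and grip.
It also fails if it takes over 64 s, if anything falls off the work surface, if the arm or the gripper's body presses on something with over 40 N, if the wrist force passes 120 N, or if a joint passes its speed limit or range.

## Robot

A 6-joint arm with a two-finger parallel gripper is mounted at the origin on the work surface. World frame = base frame: x ahead of the robot, y to its left, z up, the work surface at z = 0. Lengths are in m, angles in rad, forces in N, time in s.
With the tool pointing down it reaches from about 0.225 to 0.875 m from the base axis. Payload 3.4 kg.
Tool frame: the origin (TCP) lies between the finger pads; the fingertips stand 11 mm ahead of it and the grasp point (between the pads) lies 8 mm behind it; z points along the fingers, y is the line along which they close (so a half turn about z gives the same grasp; the last joint's range is limited). The gripper opens to 85 mm and grips with 20 to 120 N. Pads are 22 mm wide; open, the fingers measure 114 mm over their backs; the gripper's body (76 mm by 85 mm) begins 54 mm behind the grasp point. The pads swing forward as they close: fully open they stand 13 mm farther back than shut.
Start: joints at [-1.261, 0.276, 1.505, -0, 1.361, -0.121], TCP at [0.24, -0.522, 0.242] pointing down, gripper open.
Joint ranges: [-2.89, 2.89], [-0.75, 2.08], [0.22, 2.7], [-1.18, 4.32], [0.11, 2.71], [-2.7, 2.7]. Speed limits (rad/s): [2.57, 2.57, 3.14, 3.14, 3.14, 3.14].

## Interface

Orientations are given as a unit quaternion [w, x, y, z].
In Python, from rig import manip, imaging gives the robot as it stands. The module is installed in compiled form; this text tells all that it offers.
- The arm moves only by the tool jog_arm, never from a script. Its argument "deltas" is one flat list of numbers, 7 for each row, row after row: the turn, a rotation vector about the world's x, y, z in degrees, then the shift along the world's x, y, z in mm, then the opening, from 0 (shut) to 1 (fully open). In form: [ax, ay, az, tx, ty, tz, gripper, ax, ay, az, tx, ty, tz, gripper, ...]. A call has 1 to 20 rows; each row is the pose to reach, as a shift and turn from the pose commanded when the call began; what a row does not reach only later rows make up. A row lasts 1/10 s, in which the tool goes at most 50 mm and 8.59 degrees, less where a joint would pass 70% of its speed; a pose out of reach is approached as far as the arm can. A call with a gripper value outside its range is refused whole. The fingers move at their own pace and stop on an object; "grip_force" is the grip in N (left out, the last holds). Time passes only in rows, so rows that repeat a pose let the fingers close. It gives the time, the measured TCP pose, the force, the opening and the grip force at its end, in the units of the state.
- manip.get_state(): the state, without advancing time (a new reading comes with each control period).
- imaging.get_image(name): name is "side" or "top"; returns the picture (480x640x3 uint8, blue, green, red); there is no depth.
- imaging.calibration(name): a dict with "mtx" (3x3 intrinsics, pixels), "cam_to_world" (4x4, takes a point from camera to world coordinates). Camera axes: x right, y down, z forward; pixel columns grow to the right and rows downward; lengths in m; the calibration is good to about 2 mm. A picture is of the moment at which its call begins. calibration takes no time and is no camera call.
- manip.sign_off(): hands the job in; it is judged then, once.
The state is a dict: "clock": time; "qpos": joint angles; "qd": joint speeds; "effort": joint torques, N m; "position": TCP position; "ee_rot": TCP orientation; "contact_force": force on the tool from outside, world axes, zero at the start; "moment": the same for the moment, N m; "width": finger opening in m; "gripper_force": force on a finger pad.
Only numpy, scipy, OpenCV 4.12 (cv2) and the standard library are available. Lean on these libraries where they do the work, as an engineer would, in place of code of your own. Each camera call takes 0.05 s, during which the arm holds its last target. There are 200 camera calls.

## Working session

There is one attempt and no reset: what is moved stays moved. The work goes in short steps, Python scripts to look and compute and a tool call to move; the robot and the scene stay as the last step left them, time stands still between calls to the robot, and variables do not carry over. Pictures are saved under pics/ and viewed, at most 10 in all, crops included, and the job is handed in when it is done.

Besides the shell and the picture viewer there is one more tool, called after "Call:" as name(argument=value, ...) on one line, values as JSON. jog_arm: Moves the arm, as the interface text tells. Its arguments: {"type":"object","properties":{"deltas":{"type":"array"},"grip_force":{"type":"number"}},"required":["deltas"]}

```bash
mkdir -p pics; python3 - <<'E'
from rig import manip, imaging
import cv2
for n in("top","side"):
    cv2.imwrite(f"pics/{n}0.png",imaging.get_image(n)); c=imaging.calibration(n); print(n,c["mtx"].round(1).tolist(),c["cam_to_world"].round(3).tolist())
s=manip.get_state();print(s)
E
```

```text
top [[481.3, 0.0, 320.1], [0.0, 481.3, 241.1], [0.0, 0.0, 1.0]] [[0.011, -0.995, 0.094, 0.399], [-1.0, -0.011, -0.003, -0.032], [0.004, -0.094, -0.996, 1.218], [0.0, 0.0, 0.0, 1.0]]
side [[553.3, 0.0, 317.4], [0.0, 553.3, 240.3], [0.0, 0.0, 1.0]] [[0.992, -0.051, 0.113, 0.346], [-0.124, -0.493, 0.861, -1.427], [0.012, -0.869, -0.495, 0.894], [0.0, 0.0, 0.0, 1.0]]
{'clock': 0.1, 'qpos': array([-1.26101191e+00,  2.76534472e-01,  1.50602867e+00,  8.16182802e-06,
        1.36069254e+00, -1.21009793e-01]), 'qd': array([-0.00040018, -0.00191911, -0.00249779,  0.00061036, -0.00029322,
        0.00067827]), 'effort': array([ 1.33194422e-03, -4.17699659e+01, -2.46406263e+01, -2.22278959e-04,
        5.76761508e-03, -8.51068165e-06]), 'position': array([ 0.23996702, -0.52202682,  0.24151582]), 'ee_rot': array([-8.28187078e-04,  9.76891441e-01,  2.13734464e-01, -7.43950156e-05]), 'contact_force': array([-0.47361992,  0.06740213, -0.39903061]), 'moment': array([ 0.03418901, -0.05967362, -0.0146148 ]), 'gripper_force': 0.0, 'width': 0.08565409637909065}
```

View pics/top0.png

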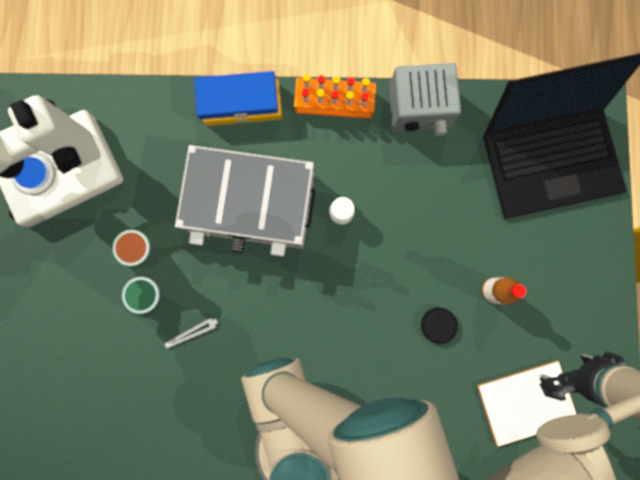

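View pics/side0.png

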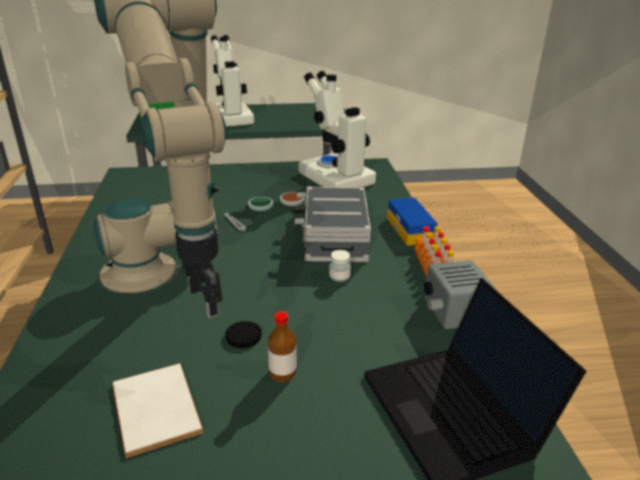

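The top view shows the case with lid corners near (190,147), (313,162), (300,245) and (178,228). The hasps are at (197,238) and (278,249), with the black handle at (238,244). The side view shows the area in front of the case clear, with the dishes and forceps farther out.

```bash
cat > h.py <<'E'
from rig import manip, imaging
import cv2, numpy as np
def ray(n,u,v,z):
    c=imaging.calibration(n);T=c["cam_to_world"];d=T[:3,:3]@np.linalg.solve(c["mtx"],[u,v,1]);return T[:3,3]+d*(z-T[2,3])/d[2]
def proj(n,p):
    c=imaging.calibration(n);T=c["cam_to_world"];q=c["mtx"]@(T[:3,:3].T@(np.asarray(p)-T[:3,3]));return q[:2]/q[2]
E
python3 - <<'E'
from h import *
im=cv2.imread("pics/top0.png")
cr=cv2.resize(im[135:265,165:325],None,fx=4.8,fy=4.5,interpolation=cv2.INTER_CUBIC)
cv2.imwrite("pics/crop1.png",cr)
P=[ray("top",u,v,.116) for u,v in[(190,147),(313,162),(300,245),(178,228)]]
for p in P:print(p.round(4))
print("ctr",np.mean(P,0).round(4))
for u,v,z in[(197,238,.113),(278,249,.113),(238,244,.107),(131,248,.015),(140,295,.015),(192,333,.01),(342,211,.075)]:print(u,v,ray("top",u,v,z).round(4))
E
```

```text
[0.721  0.2719 0.116 ]
[ 0.6887 -0.0166  0.116 ]
[0.4936 0.0109 0.116 ]
[0.5298 0.2925 0.116 ]
ctr [0.6083 0.1397 0.116 ]
197 238 [0.5074 0.2487 0.113 ]
278 249 [0.4841 0.0615 0.113 ]
238 244 [0.4951 0.1549 0.107 ]
131 248 [0.49   0.4378 0.015 ]
140 295 [0.3733 0.4099 0.015 ]
192 333 [0.2812 0.2789 0.01  ]
342 211 [ 0.5803 -0.0871  0.075 ]
```

View pics/crop1.png

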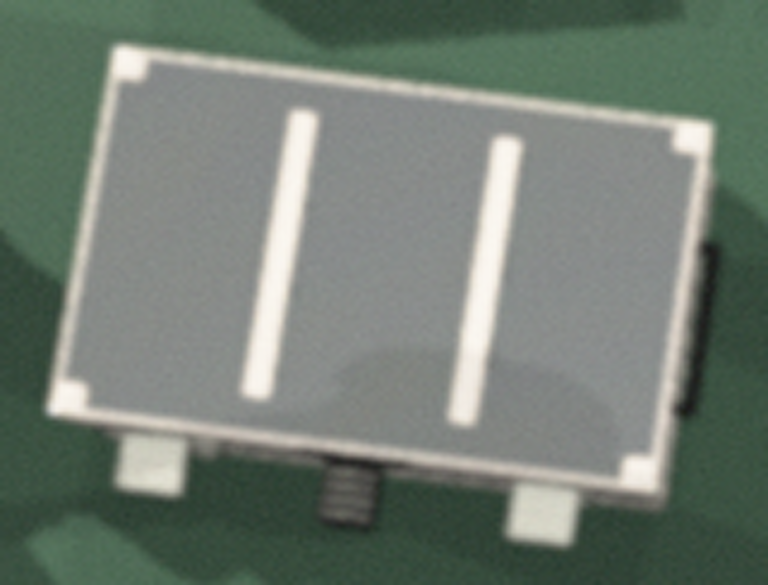

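The crop shows the left lip centred at image pixel (196,239), the right lip at (278,250) and the handle at about (238,244). That gives a case yaw of about -7°, with the right lip near (0.484, 0.061) and the left near (0.506, 0.249). I'll move above the right hasp first.

Call:
jog_arm(deltas=[0,0,0,0,0,50,1,0,0,0,0,0,80,1,0,0,148,241,583,0,1,0,0,148,241,583,0,1,0,0,148,241,583,0,1,0,0,148,241,583,0,1,0,0,148,241,583,0,1,0,0,148,241,583,0,1,0,0,148,241,583,0,1,0,0,148,241,583,0,1,0,0,148,241,583,0,1,0,0,148,241,583,0,1,0,0,148,241,583,0,1,0,0,148,241,583,0,1,0,0,148,241,583,0,1,0,0,148,241,583,0,1,0,0,148,241,583,0,1,0,0,148,241,583,-40,1,0,0,148,241,583,-40,1,0,0,148,241,583,-40,1], grip_force=30)

```text
clock: 2.1
position: [0.4798, 0.0606, 0.2006]
ee_rot: [-0.002, 0.062, 0.998, -0.0]
contact_force: [-0.5, -0.3, -0.2]
width: 0.0854
gripper_force: 0.0
```

```bash
python3 - <<'E'
from h import *
t=imaging.get_image("top");s=imaging.get_image("side")
a=s[140:290,260:400].copy();b=t[170:290,170:310]
A=cv2.resize(a,(400,430),interpolation=3);B=cv2.resize(b,(400,343),interpolation=3)
B=cv2.copyMakeBorder(B,0,87,0,0,0);cv2.imwrite("pics/c2.png",np.hstack([A,B]))
for p in[(.506,.249,.113),(.4835,.061,.113)]:
    u=proj("side",p);v=proj("top",p);print((u-[260,140])*[400/140,430/150],(v-[170,170])*400/140+[400,0])
print(proj("side",(.48,.061,.19)))
E
```

```text
[114.86413709 154.21310314] [476.75663186 196.01506325]
[110.91400166 229.49711625] [709.20137584 226.44729101]
[297.52680996 197.154086  ]
```

View pics/c2.png

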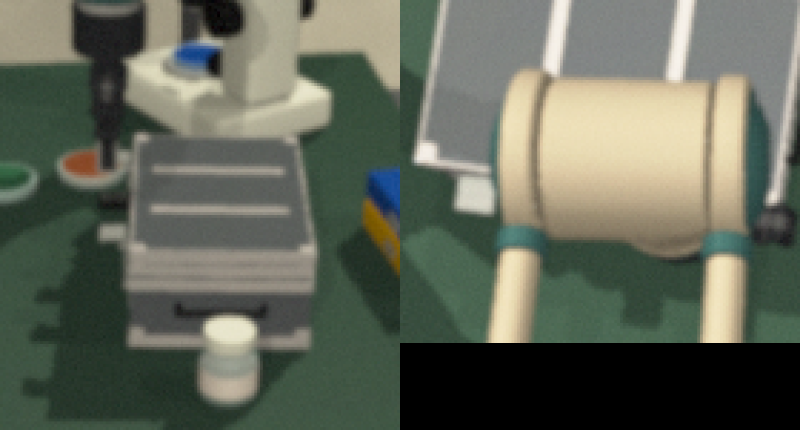

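In the side view the right lip sits at about (111,232) in the crop, within 1 px of the prediction, and the gripper is right above it. Descend and pinch.

Call:
jog_arm(deltas=[0,0,0,2,0,-40,1,0,0,0,2,0,-70,1,0,0,0,2,0,-90,1,0,0,0,2,0,-98,1,0,0,0,2,0,-98,1,0,0,0,2,0,-98,0,0,0,0,2,0,-98,0,0,0,0,2,0,-98,0,0,0,0,2,0,-98,0,0,0,0,2,0,-98,0,0,0,0,2,0,-98,0,0,0,0,2,0,-98,0,0,0,0,2,0,-98,0,0,0,0,2,0,-98,0], grip_force=30)

```text
clock: 3.6
position: [0.4835, 0.0605, 0.1051]
ee_rot: [0.001, 0.064, 0.998, 0.0]
contact_force: [-1.2, -0.1, 5.6]
width: 0.0294
gripper_force: 29.5
```

Call:
jog_arm(deltas=[-0.2,-1.5,0,-4.6,0.6,-1.8,0,-0.4,-3,0,-9,1.1,-4,0,-0.5,-4.5,0,-13.2,1.6,-6.6,0,-0.7,-6,0,-17.2,2.1,-9.5,0,-0.9,-7.4,0,-20.8,2.6,-12.9,0,-1.1,-8.9,0,-24.2,3,-16.4,0,-1.3,-10.4,0,-27.2,3.3,-20.4,0,-1.5,-11.9,0,-29.9,3.7,-24.5,0,-1.6,-13.4,0,-32.2,4,-28.9,0,-1.8,-14.9,0,-34.1,4.2,-33.5,0,-2,-16.4,0,-35.6,4.4,-38.3,0,-2.2,-17.9,0,-36.7,4.5,-43.2,0,-2.4,-19.4,0,-37.4,4.6,-48.2,0,-2.6,-20.8,0,-37.6,4.6,-53.3,0,-2.7,-22.3,0,-37.4,4.6,-58.3,0,-2.9,-23.8,0,-36.7,4.5,-63.3,0,-3.1,-25.3,0,-35.7,4.4,-68.3,0,-3.3,-26.8,0,-34.1,4.2,-73.1,0,-3.5,-28.3,0,-32.2,4,-77.8,0,-3.7,-29.8,0,-29.8,3.7,-82.5,0])

```text
clock: 5.6
position: [0.4475, 0.0654, 0.04]
ee_rot: [0.236, 0.066, 0.969, -0.021]
contact_force: [-15.2, -5.5, -5.7]
width: 0.029
gripper_force: 42.2
```

Call:
jog_arm(deltas=[0,0,0,0,0,0,0,0,0,0,0,0,0,0,0,0,0,0,0,0,0])

```text
clock: 5.9
position: [0.4476, 0.0651, 0.04]
ee_rot: [0.236, 0.064, 0.969, -0.021]
contact_force: [-16.9, -1.2, -4.3]
width: 0.0289
gripper_force: 42.6
```

```bash
python3 - <<'E'
from h import *
t=imaging.get_image("top");s=imaging.get_image("side")
a=s[140:290,260:400];b=t[170:310,170:310]
cv2.imwrite("pics/c3.png",np.hstack([cv2.resize(a,(400,430),interpolation=3),cv2.resize(b,(400,430),interpolation=3)]))
st=manip.get_state();print(st["position"],st["contact_force"],st["width"])
E
```

```text
[0.44762873 0.06510549 0.03997563] [-16.78454907  -1.07103483  -3.84223461] 0.02918302451420145
```

View pics/c3.png

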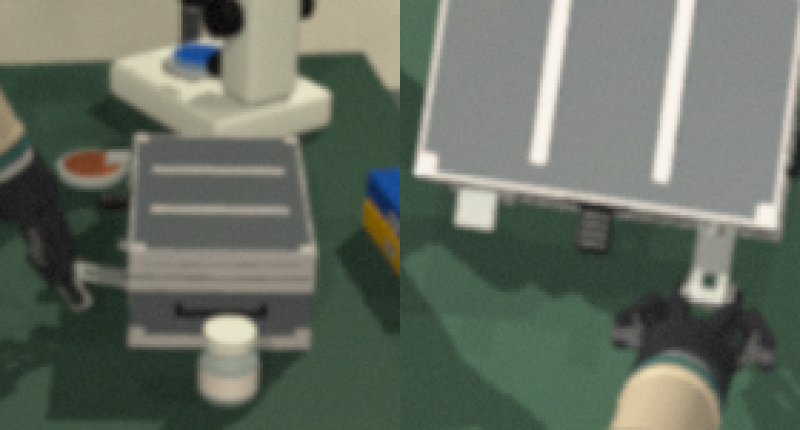

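The right hasp is down to about 80°, with the lip in the fingers at about (75,285) in the left pane and (710,285) in the right. I'll continue the arc.

Call:
jog_arm(deltas=[0,0,0,-1,0,-5,0,0,0,0,-1,0,-10,0,0,0,0,0,0,-15,0,0,0,0,2,0,-20,0,0,0,0,2,0,-20,0])

```text
clock: 6.5
position: [0.4508, 0.0648, 0.031]
ee_rot: [0.227, 0.065, 0.971, -0.024]
contact_force: [-22.7, -4.4, 1.1]
width: 0.0288
gripper_force: 48.0
```

```bash
python3 -c "
from h import *
s=manip.get_state();print(s['qpos'].round(3),s['position'],s['contact_force'],s['moment'])"
```

```text
[ 0.074  0.249  2.398 -1.176  0.117 -0.214] [0.45077339 0.06479427 0.03099172] [-22.67742808  -4.443687     1.05501256] [-0.41775809  2.68443776 -0.63074215]
```

Tilting runs joints 4 and 5 into their limits, so I'll untilt about the grasp and then finish the arc with the tool vertical.

Call:
jog_arm(deltas=[0.6,5,0,-1,0,0,0,1.2,10,0,-2,0,0,0,1.8,15,0,-3,0,0,0,2.4,20,0,-5,0,0,0,3.3,26.5,0,-6,0,-1,0,3.3,26.5,0,-6,0,-1,0])

```text
clock: 7.1
position: [0.446, 0.0664, 0.0346]
ee_rot: [-0.006, 0.059, 0.998, -0.008]
contact_force: [-17.3, -24.8, 6.5]
width: 0.0289
gripper_force: 53.8
```

```bash
python3 -c "
from h import *
s=manip.get_state();print(s['qpos'].round(3),s['position'],s['contact_force'],s['moment'])"
```

```text
[ 0.005  0.327  2.047 -0.022  0.781 -1.431] [0.44604857 0.06635964 0.03461243] [-17.27871273 -24.83009705   6.45488419] [-3.32594322  2.18500386 -0.26065905]
```

Call:
jog_arm(deltas=[0,0,0,-2,1,-3,0,0,0,0,-1,2,-6,0,0,0,0,0,2,-9,0,0,0,0,2,2,-13,0,0,0,0,3,2,-15,0,0,0,0,3,2,-15,0])

```text
clock: 7.7
position: [0.4526, 0.0655, 0.0188]
ee_rot: [-0.001, 0.061, 0.998, -0.01]
contact_force: [-10.0, -24.9, 3.1]
width: 0.0291
gripper_force: 53.0
```

Call:
jog_arm(deltas=[0,0,0,0,0,0,1,0,0,0,0,0,0,1,0,0,0,0,0,0,1,0,0,0,0,0,0,1,0,0,0,0,0,0,1,0,0,0,0,0,0,1,0,0,0,-5,0,40,1,0,0,0,-5,0,90,1,0,0,0,-5,0,140,1,0,0,0,0,20,182,1,0,0,0,20,70,182,1,0,0,0,35,120,182,1,0,0,0,50,165,182,1,0,0,0,53,184,182,1,0,0,0,53,184,182,1])

```text
clock: 9.2
position: [0.5132, 0.2582, 0.2019]
ee_rot: [0.006, 0.062, 0.998, -0.004]
contact_force: [-0.3, 0.2, -0.0]
width: 0.0853
gripper_force: 0.0
```

```bash
python3 - <<'E'
from h import *
s=imaging.get_image("side")
cv2.imwrite("pics/c4.png",cv2.resize(s[150:270,270:390],(600,600),interpolation=3))
hx=np.array([.501,.0588+.0005,.055])
for d in(60,90,100,110,120):
    t=np.radians(d);o=58*np.sin(t)/1000;p=hx+[-o*.9925,o*.12,.058*np.cos(t)];print(d,((proj("side",p)-[270,150])*5).round())
print(manip.get_state()["position"])
E
```

```text
60 [ 91. 391.]
90 [ 79. 432.]
100 [ 81. 447.]
110 [ 85. 460.]
120 [ 92. 473.]
[0.51259446 0.25605788 0.20184376]
```

View pics/c4.png

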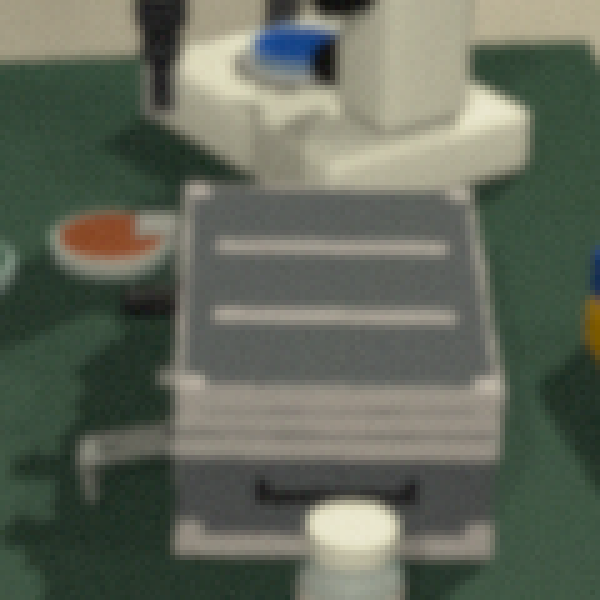

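The right hasp lies at about 95°, its end at (85,440), clear of the lid. Now I'll do the left lip, taking out the 7 mm command offset.

Call:
jog_arm(deltas=[0,0,0,-6,-7,0,1,0,0,0,-6,-7,0,1,0,0,0,-6,-7,-40,1,0,0,0,-6,-7,-70,1,0,0,0,-6,-7,-90,1,0,0,0,-6,-7,-97,1,0,0,0,-6,-7,-97,1,0,0,0,-6,-7,-97,1], grip_force=30)

```text
clock: 10.05
position: [0.5077, 0.2475, 0.1066]
ee_rot: [0.007, 0.064, 0.998, -0.004]
contact_force: [1.1, -1.3, -0.2]
width: 0.0858
gripper_force: 0.0
```

Call:
jog_arm(deltas=[0,0,0,-1.5,1,-2,1,0,0,0,-1.5,1,-2,0,0,0,0,-1.5,1,-2,0,0,0,0,-1.5,1,-2,0,0,0,0,-1.5,1,-2,0,0,0,0,-1.5,1,-2,0,0,0,0,-1.5,1,-2,0,0,0,0,-1.5,1,-2,0,0,0,0,-1.5,1,-2,0])

```text
clock: 10.95
position: [0.5054, 0.2491, 0.1037]
ee_rot: [0.006, 0.064, 0.998, -0.004]
contact_force: [-1.1, 1.0, 4.1]
width: 0.029
gripper_force: 29.6
```

Call:
jog_arm(deltas=[0,0,0,-4.8,0.6,-1.8,0,0,0,0,-9.4,1.1,-4,0,0,0,0,-13.8,1.7,-6.6,0,0,0,0,-18,2.2,-9.5,0,0,0,0,-21.8,2.7,-12.9,0,0,0,0,-25.4,3.1,-16.5,0,0,0,0,-28.7,3.5,-20.5,0,0,0,0,-31.6,3.9,-24.7,0,0,0,0,-34,4.2,-29.1,0,0,0,0,-36.2,4.4,-33.8,0,0,0,0,-37.9,4.6,-38.6,0,0,0,0,-39.2,4.8,-43.6,0,0,0,0,-40.1,4.9,-48.6,0,0,0,0,-40.5,5,-53.8,0,0,0,0,-40.5,5,-58.9,0,0,0,0,-40,4.9,-64,0,0,0,0,-39.1,4.8,-69.1,0,0,0,0,-37.7,4.6,-74,0,0,0,0,-36,4.4,-78.8,0,0,0,0,-33.8,4.1,-83.5,0])

```text
clock: 12.95
position: [0.47, 0.2535, 0.0195]
ee_rot: [0.005, 0.064, 0.998, -0.004]
contact_force: [-3.8, 3.5, 3.5]
width: 0.029
gripper_force: 35.2
```

Call:
jog_arm(deltas=[0,0,0,0,0,0,1,0,0,0,0,0,0,1,0,0,0,0,0,0,1,0,0,0,0,0,0,1,0,0,0,0,0,0,1,0,0,0,-3,0,0,1,0,0,0,-5,0,40,1,0,0,0,-5,0,90,1,0,0,0,-5,0,140,1,0,0,0,0,-20,172,1,0,0,0,15,-65,172,1,0,0,0,22,-98,172,1,0,0,0,22,-98,172,1,0,0,0,22,-98,172,1])

```text
clock: 14.35
position: [0.4932, 0.1545, 0.1918]
ee_rot: [0.006, 0.065, 0.998, -0.004]
contact_force: [-1.1, -0.2, 0.4]
width: 0.0849
gripper_force: 0.0
```

```bash
python3 - <<'E'
from h import *
t=imaging.get_image("top");s=imaging.get_image("side")
a=s[150:270,270:390];b=t[170:290,170:290]
cv2.imwrite("pics/c5.png",np.hstack([cv2.resize(a,(400,400),interpolation=3),cv2.resize(b,(400,400),interpolation=3)]))
st=manip.get_state();print(st["position"],st["ee_rot"],st["qpos"].round(2))
print(((proj("side",(.4917,.1554,.107))-[270,150])*400/120).round(), ((proj("top",(.4917,.1554,.107))-[170,170])*400/120).round())
E
```

```text
[0.49307213 0.15558808 0.19164948] [ 0.00551446  0.06383035  0.99793592 -0.0043802 ] [ 0.18  0.22  1.71 -0.01  1.2  -1.26]
[ 95. 193.] [226. 252.]
```

View pics/c5.png

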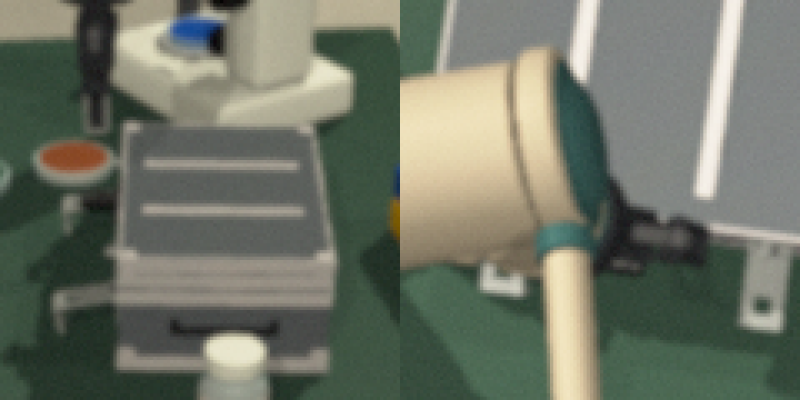

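Both hasps are folded level: in the left pane the left hasp's end is at about (70,200) and the right's at (60,300). The gripper is above the black handle at about (97,202). Descend and pinch.

Call:
jog_arm(deltas=[0,0,0,-1.5,0,-40,1,0,0,0,-1.5,0,-75,1,0,0,0,-1.5,0,-92,1,0,0,0,-1.5,0,-98,1,0,0,0,-1.5,0,-98,1,0,0,0,-1.5,0,-98,0,0,0,0,-1.5,0,-98,0,0,0,0,-1.5,0,-98,0,0,0,0,-1.5,0,-98,0,0,0,0,-1.5,0,-98,0,0,0,0,-1.5,0,-98,0,0,0,0,-1.5,0,-98,0,0,0,0,-1.5,0,-98,0,0,0,0,-1.5,0,-98,0], grip_force=40)

```text
clock: 15.85
position: [0.4925, 0.1551, 0.0947]
ee_rot: [0.007, 0.064, 0.998, -0.004]
contact_force: [-1.8, 0.1, 6.0]
width: 0.0273
gripper_force: 42.3
```

Call:
jog_arm(deltas=[0,0,0,0.4,0,4.7,0,0,0,0,0.9,-0.1,9.4,0,0,0,0,2.1,-0.3,18.8,0,0,0,0,3.8,-0.5,28.1,0,0,0,0,5.9,-0.7,37.3,0,0,0,0,8.3,-1,46.4,0,0,0,0,11.1,-1.4,55.4,0,0,0,0,14.4,-1.8,64.3,0,0,0,0,18.1,-2.2,73,0,0,0,0,22,-2.7,81.5,0,0,0,0,26.4,-3.2,89.9,0,0,0,0,26.4,-3.2,89.9,0])

```text
clock: 17.05
position: [0.519, 0.1516, 0.1848]
ee_rot: [0.006, 0.064, 0.998, -0.005]
contact_force: [3.0, 0.7, -6.2]
width: 0.0271
gripper_force: 40.9
```

Call:
jog_arm(deltas=[0,0,0,4.7,-0.6,8.1,0,0,0,0,9.7,-1.2,16.1,0,0,0,0,15.2,-1.9,23.8,0,0,0,0,20.9,-2.6,31.3,0,0,0,0,27,-3.3,38.5,0,0,0,0,33.3,-4.1,45.4,0,0,0,0,40,-4.9,52.1,0,0,0,0,46.9,-5.8,58.4,0,0,0,0,54.1,-6.6,64.5,0,0,0,0,61.5,-7.6,70.2,0,0,0,0,61.5,-7.6,70.2,0,0,0,0,61.5,-7.6,70.2,0])

```text
clock: 18.25
position: [0.5803, 0.1437, 0.2543]
ee_rot: [0.006, 0.064, 0.998, -0.005]
contact_force: [-0.5, -2.3, -2.6]
width: 0.0273
gripper_force: 42.6
```

```bash
python3 - <<'E'
from h import *
st=manip.get_state();print(st["position"],st["ee_rot"].round(3),st["contact_force"],st["width"])
s=imaging.get_image("side")
cv2.imwrite("pics/c6.png",cv2.resize(s[120:270,260:410],(600,600),interpolation=3))
# lid top side edge (case y=-145, lid right edge) predicted at angles
m=np.array([.4945,.155])+.118*np.array([.9925,-.1219]);X=np.array([.9925,-.1219]);Y=np.array([.1219,.9925])
for a in(45,50,55):
    t=np.radians(a);c,q=np.cos(t),np.sin(t)
    for r,h in((-190,30),(-190,0)):
        x=(95+r*c+h*q)/1e3;z=(86-r*q+h*c)/1e3;p=m+X*x-Y*.145;print(a,r,h,((proj("side",[*p,z])-[260,120])*4).round())
g=st["position"]+[0,0,.008];u=(g[:2]-m)@X-.095;print("angle",np.degrees(np.arctan2(g[2]-.086,-u)-np.arctan2(15,216)),np.hypot(u,g[2]-.086))
E
```

```text
[0.58025121 0.1437325  0.25434507] [ 0.006  0.064  0.998 -0.005] [-0.50632608 -2.28106485 -2.58999918] 0.027299494058207502
45 -190 30 [292. 274.]
45 -190 0 [262. 301.]
50 -190 30 [312. 263.]
50 -190 0 [279. 287.]
55 -190 30 [333. 252.]
55 -190 0 [298. 274.]
angle 50.37216147118747 0.2170299140523559
```

View pics/c6.png

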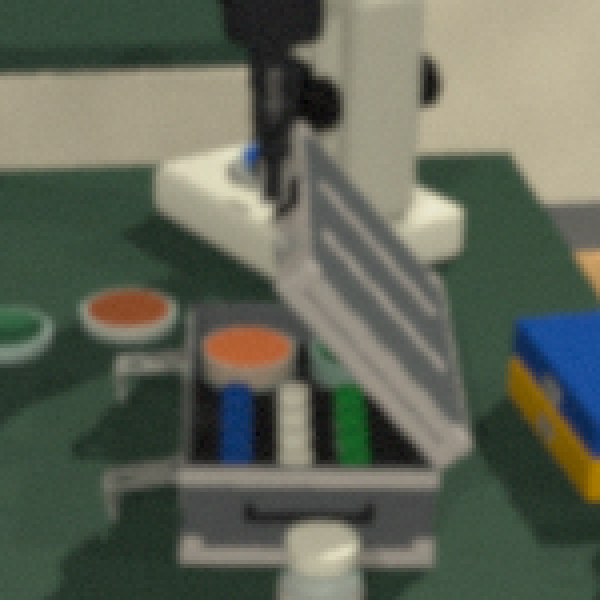

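The near lid corner is at (312,264) with its lower edge at (279,290), which matches 50°. Both hasps are folded clear, and the jar and dishes haven't moved. I'll hold briefly, then hand in.

Call:
jog_arm(deltas=[0,0,0,0,0,0,0,0,0,0,0,0,0,0,0,0,0,0,0,0,0,0,0,0,0,0,0,0])

```text
clock: 18.7
position: [0.58, 0.1438, 0.2541]
ee_rot: [0.006, 0.064, 0.998, -0.005]
contact_force: [0.4, -4.2, -1.7]
width: 0.0269
gripper_force: 42.6
```

```bash
python3 -c "
from rig import manip
s=manip.get_state();print(s['position'],s['clock']);print(manip.sign_off())"
```

```text
[0.57995344 0.14378436 0.25411506] 18.7
the job is handed in; nothing more can be done
None
```

The job is handed in at 18.7 s: both hasps were folded down first (to about 95–100°), then the lid was lifted by its handle and is still held steady at about 50°; I touched none of the loose items.

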